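# Unclip a pallet data logger and stand it upright on its reader

## Task

Free the flat white data logger from its travel bracket: pinch the two buttons of the keeper bar together and swing the bar right up out of the way, where it is to stay. Then take the logger and stand it upright on one of its short ends inside the outline on the reader's plate, its broad faces square to the reader's head (either face, either end), without dropping it. Leave the jars and the other loose things on the table where they are.

Things in the scene. Friction and masses are not known exactly. Their poses are not given: they have to be found in the camera images.
- logger: Data logger: loose flat white plastic case, 100 mm (its x) by 62 mm (y) by 26 mm thick (z), 0.13 to 0.25 kg, alike on both broad faces (dark window, grille). Origin: centre of the broad face underneath at the start, when it lies flat on the bracket's seat, centred, under the keeper bar, its x axis along the bracket's y. It must end with its x axis vertical (up or down).
- logger_mid (a point): The centre of the logger's volume, 13 mm above its origin along its z; axes as the logger's.
- bracket: Travel bracket, fixed where place and yaw vary: plywood base 200 (x) x 150 (y) x 12 mm. Origin: centre of its underside; z up. The keeper bar crosses it along x: hinge on the +x side (away from the robot), buttons on the -x side. Hinge cheeks: x 59 to 77 mm, |y| under 13 mm, 86 mm high. Catch walls under the buttons: x -66 to -91 mm, |y| under 23 mm, 58 mm high.
- seat (a point): Centre of the top of the bracket's black seat, 45 mm above the table; axes as the bracket's. The seat is 44 mm (x) by 90 mm (y); the logger's long sides, at x = +-31 mm, overhang it by 9 mm, so fingers fit beside and below them. Beyond each end (|y| 52 to 58 mm, |x| under 15 mm) a lip rises 8 mm above the seat.
- keeper (a joint): Angle of the keeper bar (aluminium, 16 mm wide, 8 mm thick, black head at its free end): 0 latched level, 2 mm above the logger; grows as the free end swings up and away to 1.57 (upright) and 1.8 (stop). Up out of the way: beyond 1.2. Stiff hinge (0.12 N m): it stays where it is left. It cannot leave 0 (play 0.03) unless both buttons are pressed in at least 5 mm.
- keeper_hinge (a point): A point on the hinge axis, in the middle of the bar, 77 mm above the table, 68 mm from the bracket's centre; fixed, axes as the bracket's; the bar turns about its y axis (positive: the free end rises). From the bar's head two catch hooks stick out 35 mm below the level of the bar; with the bar raised they point back towards the robot: upright, they end 2 mm short of above the logger's side.
- keeper_buttons (a point): Midway between the two buttons in the bar's head; moves with the bar. Latched: 146.5 mm from the hinge towards the bracket's -x, 6 mm above the hinge. The buttons are grey blocks with 18 x 18 mm faces on the head's +y and -y sides: 48 mm over their faces, 34 mm when pressed in. Fingers pinching them from above can stay upright while the bar turns between them; keep pinching as you lift.
- button_l (a joint): Travel of the button on the bracket's +y side: 0 out, 0.007 fully in; springs back, 2 N at the start and 7 N fully in.
- button_r (a joint): The same for the button on the -y side.
- reader: Reader, fixed where place and yaw vary (bracket and reader may change sides): grey plate 160 (x) x 130 (y) x 12 mm with a low head (grey block, dark window) along its +x edge, away from the robot: 120 mm wide, 22 mm thick, window face at x = 58 mm, top 74 mm above the table. Origin: centre of the underside; z up. Square means the logger's broad faces look along this x axis.
- reader_spot (a point): Centre of the white printed outline (38 mm in x by 72 mm in y) on the top of the reader's plate, 12 mm above the table, 10 mm towards -x from the plate's centre; axes as the reader's. The middle of the logger's lower end belongs here.
- jar_a: Bystander: full glass jar with a gold lid, 72 mm across, 115 mm tall, origin under its centre.
- jar_b: Bystander: smaller full glass jar, 64 mm across, 95 mm tall.
- jar_c: Bystander: full glass jar, 72 mm across, 115 mm tall.
- label_roll: Bystander: roll of blank labels lying flat, 84 mm across, 45 mm high.
- jar_lid: Bystander: single gold jar lid, 66 mm across, 14 mm high.
- lid_carton: Bystander: flat cardboard carton 130 x 90 x 45 mm.
- brush: Bystander: a hand brush lying on the table.

How it is judged:
On the way:
1. the keeper bar is unlatched and swung up beyond 1.2 rad (value of joint keeper above 1.2 rad), for 0.2 s.
At the end, for the whole second after the job is handed in: The keeper bar is still up beyond 1.2 rad; the logger stands at rest on one of its short ends on the reader's plate, its long axis within 0.08 rad of vertical, its centre within 15 mm of the middle of the outline (horizontally), its broad faces within 0.2 rad of square to the reader's head (value of joint keeper above 1.2 rad and (angle between logger's own x axis and vertical below 0.08 rad or angle between logger's own x axis and vertical above 3.06 rad) and height (world z) of logger_mid between 0.058 and 0.066 m and horizontal distance between logger_mid and reader_spot below 0.015 m and angle between the z axis of logger and the x axis of reader, either way round below 0.2 rad and contact force between logger and reader above 0.3 N and linear speed of logger below 0.02 m/s); the robot touches nothing.
It fails at once if the logger is let fall (faster than 0.5 m/s while not in the fingers) (linear speed of logger above 0.5 m/s and contact force between logger and the fingers below 0.1 N).
It fails at once if a jar or other loose bystander is pushed more than 40 mm (distance of any of jar_a, jar_b, jar_c, label_roll, jar_lid, lid_carton, brush from where it was at the start of the episode above 0.04 m).
It fails at once if a jar is tipped over (angle between any of jar_a, jar_b, jar_c's own z axis and vertical above 0.5 rad).
It also fails if it takes over 58 s, if anything falls off the work surface, if the arm or the gripper's body presses on something with over 40 N, if the wrist force passes 120 N, or if a joint passes its speed limit or range.

## Robot

A 6-joint arm with a two-finger parallel gripper is mounted at the origin on the work surface. World frame = base frame: x ahead of the robot, y to its left, z up, the work surface at z = 0. Lengths are in m, angles in rad, forces in N, time in s.
With the tool pointing down it reaches from about 0.35 to 0.725 m from the base axis. Payload 6 kg.
Tool frame: the origin (TCP) lies at the very end of the fingers, on their centre line; the grasp point (between the pads) lies 19 mm behind it; z points along the fingers, y is the line along which they close (so a half turn about z gives the same grasp; the last joint's range is limited). The gripper opens to 85 mm and grips with 20 to 120 N. Pads are 22 mm wide; open, the fingers measure 114 mm over their backs; the gripper's body (76 mm by 85 mm) begins 54 mm behind the grasp point. The pads swing forward as they close: fully open they stand 13 mm farther back than shut.
Start: joints at [-1.009, 0.04, 0.085, 0, -1.615, -0.334], TCP at [0.136, -0.584, 0.231] pointing down, gripper open.
Joint ranges: [-2.56, 2.56], [-1.29, 2.01], [-1.08, 1.49], [-3.29, 1.98], [-2.81, -0.18], [-2.99, 2.99]. Speed limits (rad/s): [2.57, 2.57, 3.01, 3.14, 3.14, 3.14].

## Interface

Orientations are given as a rotation vector (axis times angle).
In Python, from bench import arm, viewer gives the robot as it stands.
- The arm moves only by the tool apply_moves, never from a script. Its argument "moves" is a list of rows, each a list of 4 numbers: the shift along the world's x, y, z normalised to -1 to 1, where 1 is 0.05 m, then the turn about the world's z normalised to -1 to 1, where 1 is 8 degrees. In form: [[tx, ty, tz, spin], ...]. A call has exactly 5 rows; each row shifts and turns the commanded pose from where the row before left it; what a row does not reach is not made up. A row lasts 1/8 s, in which the tool goes at most 62.5 mm and 10.7 degrees, less where a joint would pass 70% of its speed; a pose out of reach is approached as far as the arm can. A call with a number of a shift or a turn outside -1 to 1 is refused whole. A call with a gripper value outside its range is refused whole. "hand" is the closure, from 0 (fully open) to 1 (shut), set as the call begins (left out, the last holds). The fingers move at their own pace and stop on an object; "squeeze" is the grip in N (left out, the last holds). Time passes only in rows, so rows that do not move let the fingers close, or fill a call up. It gives the time, the measured TCP pose, the force, the opening and the grip force at its end, in the units of the state.
- arm.sense(): the state, without advancing time (a new reading comes with each control period).
- viewer.grab_frame(name): name is "scene" or "top" or "wrist"; returns a dict with "pixels" (384x512x3 uint8, red, green, blue), "depth" (384x512 float32, m along the optical axis (not along the pixel's ray), 0 where there is no reading), "fx", "fy", "cx", "cy" (pixels), "k1" (the pictures are not rectified: a ray, as slopes to the right and down, at radius r is drawn at 1 + k1 r^2 times it, then the intrinsics apply), "pose" (4x4, takes a point from camera to world coordinates). Camera axes: x right, y down, z forward; pixel columns grow to the right and rows downward; lengths in m; the calibration is good to about 2 mm. A picture is of the moment at which its call begins.
- arm.hand_in(): hands the job in; it is judged then, once.
The state is a dict: "clock": time; "joint_pos": joint angles; "qd": joint speeds; "joint_efforts": joint torques, N m; "position": TCP position; "tcp_rot": TCP orientation; "wrist_force": force on the tool from outside, world axes, zero at the start; "ft_torque": the same for the moment, N m; "finger_gap": opening from 0.0 (shut) to 1.0 (fully open); "finger_force": force on a finger pad.
Only numpy, scipy, OpenCV 4.12 (cv2) and the standard library are available. Lean on these libraries where they do the work, as an engineer would, in place of code of your own. Each camera call takes 0.05 s, during which the arm holds its last target. There are 200 camera calls.

## Working session

There is one attempt and no reset: what is moved stays moved. The work goes in short steps, Python scripts to look and compute and a tool call to move; the robot and the scene stay as the last step left them, time stands still between calls to the robot, and variables do not carry over. Pictures are saved under pics/ and viewed, at most 10 in all, crops included, and the job is handed in when it is done.

Besides the shell and the picture viewer there is one more tool, called after ">>>" as a command line: name --pt "numbers of a row" for each row, then --argument value for the rest. apply_moves: Moves the arm, as the interface text tells. Scaled input: -1 to 1 covers 0.05 m each way for a shift and 8 degrees each way for a turn. Its arguments: {"type":"object","properties":{"moves":{"type":"array","items":{"type":"array","items":{"type":"number","minimum":-1,"maximum":1}}},"hand":{"type":"number"},"squeeze":{"type":"number"}},"required":["moves"]}

```bash
mkdir -p pics; ls; cat > h.py <<'E'
import numpy as np,cv2
from bench import arm,viewer
def world(f,u,v,z=None):
    # z None: use depth, else intersect plane
    u=np.atleast_1d(u).astype(float);v=np.atleast_1d(v).astype(float)
    K=np.array([[f['fx'],0,f['cx']],[0,f['fy'],f['cy']],[0,0,1]])
    p=cv2.undistortPoints(np.stack([u,v],1)[:,None],K,np.array([f['k1'],0,0,0.]))[:,0]
    r=np.c_[p,np.ones(len(p))]
    P=np.array(f['pose'])
    if z is None:
        d=f['depth'][v.astype(int),u.astype(int)]
        return (r*d[:,None])@P[:3,:3].T+P[:3,3]
    w=r@P[:3,:3].T
    return P[:3,3]+w*((z-P[2,3])/w[:,2])[:,None]
def cloud(f):
    h,w=f['depth'].shape
    v,u=np.mgrid[:h,:w]
    return world(f,u.ravel(),v.ravel()).reshape(h,w,3)
E
python3 - <<'E'
from h import *
import pickle
fs={}
for n in ("scene","top"):
    f=viewer.grab_frame(n);fs[n]=f
    print(n,f['fx'],f['k1'],np.round(f['pose'],3).tolist(),(f['depth']>0).mean())
pickle.dump(fs,open('f0.pkl','wb'))
cv2.imwrite('pics/a.png',cv2.resize(np.vstack([fs['top']['pixels'],fs['scene']['pixels']])[:,:,::-1],None,fx=.78,fy=.78))
cv2.imwrite('pics/top.png',cv2.resize(fs['top']['pixels'][:,:,::-1],(800,600)))
cv2.imwrite('pics/scene.png',cv2.resize(fs['scene']['pixels'][:,:,::-1],(800,600)))
print(arm.sense())
E
```

```text
pics
scene 357.089467332848 -0.029496132896864542 [[0.863, 0.358, -0.356, 1.038], [0.505, -0.622, 0.598, -0.723], [-0.007, -0.696, -0.718, 0.96], [0.0, 0.0, 0.0, 1.0]] 0.9960784912109375
top 349.8379277470599 0.0029612757305652474 [[0.016, -0.994, 0.109, 0.481], [-1.0, -0.013, 0.026, -0.004], [-0.025, -0.109, -0.994, 1.026], [0.0, 0.0, 0.0, 1.0]] 0.9960835774739584
{'clock': 0.1, 'joint_pos': array([-1.00929317e+00,  4.07431567e-02,  8.39200838e-02, -3.89732358e-04,
       -1.61547608e+00, -3.33692245e-01]), 'qd': array([ 0.00011379, -0.00304142,  0.00151936, -0.00042027,  0.00161388,
        0.00131175]), 'joint_efforts': array([-6.13283468e-03, -3.69343936e+01,  3.48284090e+01,  6.95178419e+00,
       -4.53361994e-03, -3.40845752e-06]), 'position': array([ 0.13550742, -0.58420629,  0.2303924 ]), 'tcp_rot': array([ 3.57063803e-01, -3.12093301e+00, -2.39255554e-03]), 'wrist_force': array([0.58288537, 0.86641644, 0.01259037]), 'ft_torque': array([-0.05077955,  0.01616907, -0.02158325]), 'finger_force': 0.0, 'finger_gap': 0.997573255419888}
```

View pics/top.png

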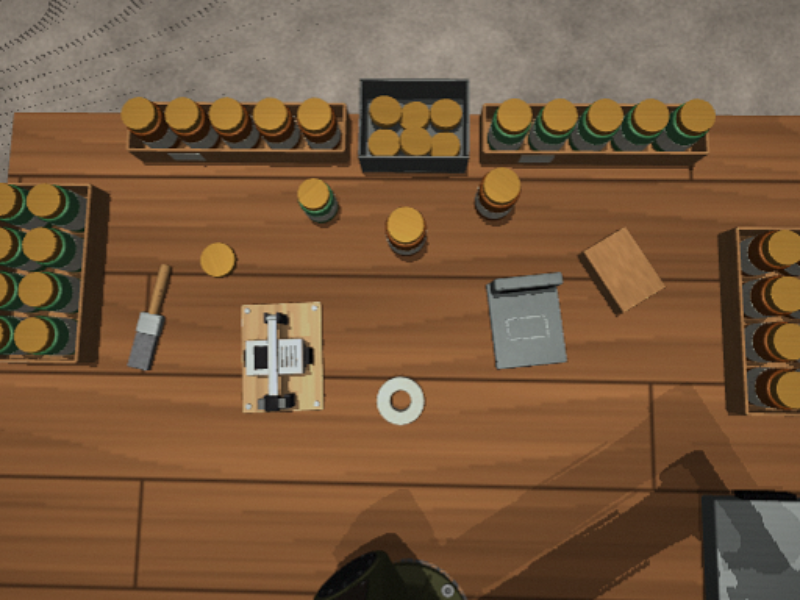

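View pics/scene.png

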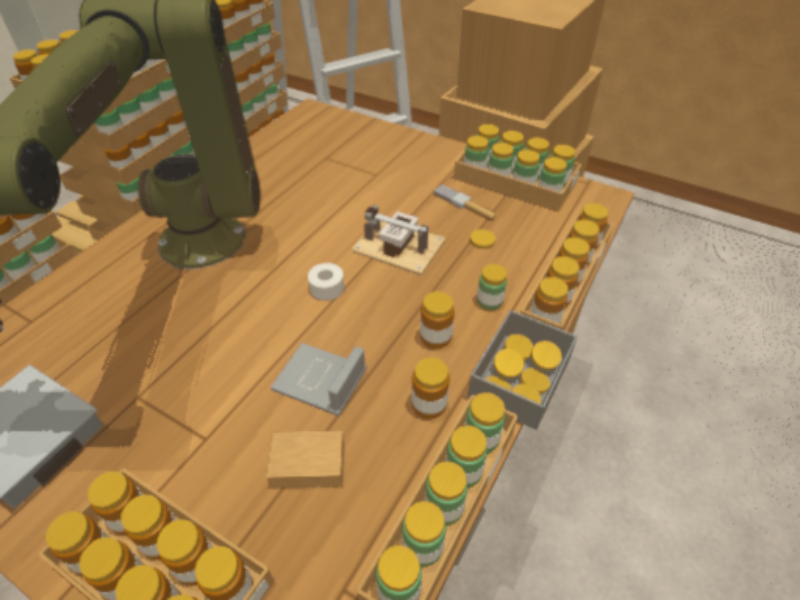

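The top view shows the bracket at about (282,357) of 800x600, with the hinge on the far side at (275,318) and the head and buttons at (277,403). The reader is at (526,328) with its head at (527,283), and the label roll is at (400,400). Next I measure the poses.

```bash
python3 - <<'E'
from h import *
import pickle
fs=pickle.load(open('f0.pkl','rb'))
f=fs['top'];C=cloud(f)
hsv=cv2.cvtColor(f['pixels'],cv2.COLOR_RGB2HSV)
Z=C[...,2]
def reg(u0,v0,u1,v1):
    m=np.zeros(Z.shape,bool);s=.64;m[int(v0*s):int(v1*s),int(u0*s):int(u1*s)]=1;return m
def rect(m,z,name):
    m=cv2.morphologyEx(m.astype(np.uint8),cv2.MORPH_OPEN,np.ones((3,3)))
    v,u=np.nonzero(m)
    P=world(f,u,v,z)[:,:2]
    r=cv2.minAreaRect((P*1000).astype(np.float32));print(name,len(u),r)
B=reg(225,290,340,425);R=reg(475,260,580,380)
print('table z',np.median(Z[reg(330,300,370,340)]))
rect(B&(Z>.006),.012,'bracket all')
rect(R&(Z>.006)&(Z<.03),.012,'plate')
rect(R&(Z>.06),.074,'head top')
w=R&(hsv[...,2]>175)&(Z<.03);rect(cv2.dilate(w.astype(np.uint8),np.ones((3,3)))>0,.012,'outline')
for n,lo,hi,z in(('bar',.074,.095,.081),('logger',.06,.0745,.071)):
    m=B&(Z>lo)&(Z<hi); rect(m,z,n)
m=B&(Z>.075); v,u=np.nonzero(m); P=C[m]; 
for k in range(0,len(P),8): print(u[k],v[k],np.round(P[k],3),f['pixels'][v[k],u[k]])
for n,b,z in (('roll',(370,370,430,430),.045),('jarB_green',(290,170,340,225),.095),('jar mid',(380,200,430,260),.115),('jarR',(470,165,525,225),.115),('carton',(580,225,668,315),.045)):
    rect(reg(*b)&(Z>z-.015)&(Z<z+.015),z,n)
E
```

```text
table z -0.0006357562364871505
bracket all 3570 ((471.8189697265625, 237.30929565429688), (199.34579467773438, 149.83056640625), 3.309478282928467)
plate 2162 ((532.9981079101562, -213.83843994140625), (141.3449249267578, 130.0391387939453), 6.684484481811523)
head top 375 ((608.9277954101562, -204.05410766601562), (23.704071044921875, 120.4333724975586), 6.789272785186768)
outline 18 ((523.1998291015625, -236.4601593017578), (7.8879899978637695, 43.471683502197266), 35.45863342285156)
bar 484 ((464.5421447753906, 235.43081665039062), (166.02598571777344, 51.291412353515625), 1.0348373651504517)
logger 666 ((472.206298828125, 235.85801696777344), (61.802791595458984, 98.73592376708984), 2.667550802230835)
154 186 [ 0.481 -0.004  1.026] [130  86  53]
169 201 [0.544 0.254 0.086] [68 63 63]
177 201 [0.545 0.233 0.085] [48 48 54]
175 202 [0.542 0.239 0.08 ] [150 154 152]
173 203 [0.539 0.244 0.083] [189 196 194]
171 204 [0.536 0.249 0.082] [150 156 152]
179 204 [0.537 0.229 0.075] [20 19 21]
175 205 [0.534 0.239 0.08 ] [199 207 214]
172 206 [0.531 0.247 0.081] [202 205 200]
173 207 [0.52
[... 2238 characters left out ...]
  1.026] [128  85  52]
172 261 [0.385 0.237 0.093] [32 31 32]
170 262 [0.383 0.242 0.094] [22 23 27]
178 262 [0.383 0.221 0.094] [23 20 16]
roll 581 ((398.39208984375, 15.563148498535156), (81.62397003173828, 80.18375396728516), 1.0856565237045288)
jarB_green 342 ((756.3836669921875, 172.39666748046875), (56.320796966552734, 55.42967224121094), 0.5368866920471191)
jar mid 443 ((698.6721801757812, 10.781070709228516), (62.340354919433594, 61.136566162109375), 0.6166624426841736)
jarR 451 ((768.2299194335938, -152.22247314453125), (58.4523811340332, 63.20068359375), 89.9406967163086)
carton 1525 ((636.9063720703125, -379.875244140625), (129.46383666992188, 93.8226547241211), 31.85940933227539)
```

Bracket centre is about (0.472, 0.237) with yaw 3°, so the buttons are at (0.394, 0.2325, 0.083). The reader spot is about (0.5315, -0.2137) with yaw 6.75°. The sizes match the given ones, so I go above the buttons.

>>> apply_moves --pt "0.9 0.8 0 -0.25" --pt "0.9 0.8 0 -0.25" --pt "0.9 0.8 0 -0.25" --pt "0.9 0.8 0 -0.25" --pt "0.9 0.8 0 -0.25" --hand 0

```text
clock: 0.72
position: [0.3616, -0.3828, 0.231]
tcp_rot: [0.082, -3.14, -0.001]
wrist_force: [0.4, -0.7, -0.6]
finger_gap: 1.001
finger_force: 0.0
```

>>> apply_moves --pt "0.3 1 0 0" --pt "0.3 1 0 0" --pt "0.3 1 0 0" --pt "0.3 1 0 0" --pt "0.3 1 0 0"

```text
clock: 1.35
position: [0.4355, -0.1327, 0.231]
tcp_rot: [0.084, -3.14, -0.001]
wrist_force: [0.0, 0.2, -0.6]
finger_gap: 0.998
finger_force: 0.0
```

>>> apply_moves --pt "-0.1 1 -0.2 0" --pt "-0.1 1 -0.2 0" --pt "-0.1 1 -0.2 0" --pt "-0.1 1 -0.2 0" --pt "-0.2 0.9 -0.2 0"

```text
clock: 1.98
position: [0.4048, 0.1122, 0.1806]
tcp_rot: [0.084, -3.14, -0.0]
wrist_force: [-0.9, -0.2, 0.8]
finger_gap: 0.999
finger_force: 0.0
```

>>> apply_moves --pt "-0.1 1 -0.2 0" --pt "-0.1 1 -0.2 0" --pt "0 0.4 -0.2 0" --pt "0 0 0 0" --pt "0 0 0 0"

```text
clock: 2.6
position: [0.3958, 0.2298, 0.1515]
tcp_rot: [-0.083, 3.14, -0.0]
wrist_force: [-1.0, 0.2, -0.8]
finger_gap: 0.998
finger_force: 0.0
```

```bash
python3 - <<'E'
from h import *
import pickle
f=viewer.grab_frame('wrist');pickle.dump(f,open('w1.pkl','wb'))
s=arm.sense();print(s['clock'],s['position'],s['tcp_rot'],s['joint_pos'])
cv2.imwrite('pics/w1.png',f['pixels'][:,:,::-1])
C=cloud(f);m=(C[...,2]>.086)&(C[...,2]<.1)
print(np.array(f['pose']).round(3))
v,u=np.nonzero(m);print(cv2.minAreaRect((C[m][:,:2]*1000).astype(np.float32)),u.min(),u.max(),v.min(),v.max())
E
```

```text
2.65 [0.39589956 0.22973849 0.15173897] [-8.19890355e-02  3.13997600e+00  5.93029919e-04] [ 9.69699346e-01 -3.50680711e-01 -4.06869516e-01  2.21121235e-04
 -1.51398114e+00 -2.48829731e+00]
[[-0.053  0.948  0.313  0.315]
 [ 0.999  0.051  0.016  0.225]
 [-0.     0.314 -0.95   0.294]
 [ 0.     0.     0.     1.   ]]
((392.59808349609375, 234.23983764648438), (26.101375579833984, 47.96691131591797), 3.4415204524993896) 234 297 187 221
```

View pics/w1.png

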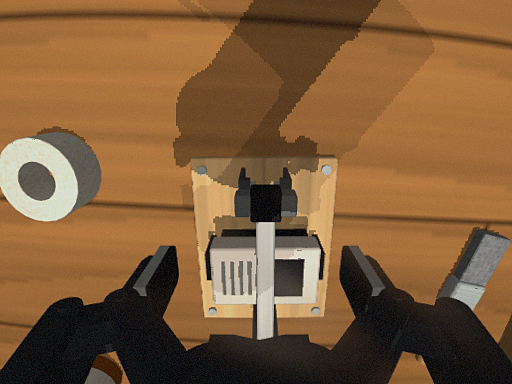

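The wrist view shows the head at (265,202), the buttons either side of it, the fingers open, and the logger beneath. The measured head centre is (0.393, 0.234), so I correct by a few mm and go down.

>>> apply_moves --pt "-0.06 0.08 -0.4 0" --pt "0 0 -0.5 0" --pt "0 0 -0.5 0" --pt "0 0 -0.32 0" --pt "0 0 0 0"

```text
clock: 3.28
position: [0.392, 0.2337, 0.0639]
tcp_rot: [0.083, -3.139, 0.003]
wrist_force: [-0.5, 0.1, 0.7]
finger_gap: 0.998
finger_force: 0.0
```

>>> apply_moves --pt "0 0 0 0" --pt "0 0 0 0" --pt "0 0 0 0" --pt "0 0 0 0" --pt "0 0 0 0" --hand 1 --squeeze 35

```text
clock: 3.9
position: [0.3932, 0.235, 0.0671]
tcp_rot: [-0.084, 3.138, 0.002]
wrist_force: [-2.2, -0.7, 6.0]
finger_gap: 0.383
finger_force: 38.3
```

>>> apply_moves --pt "0.07 0 0.52 0" --pt "0.16 0.01 0.5 0" --pt "0.25 0.01 0.47 0" --pt "0.33 0.02 0.41 0" --pt "0.4 0.02 0.35 0"

```text
clock: 4.53
position: [0.4524, 0.2382, 0.1781]
tcp_rot: [0.085, -3.138, -0.002]
wrist_force: [-2.7, 2.5, -3.0]
finger_gap: 0.384
finger_force: 36.2
```

>>> apply_moves --pt "0.45 0.02 0.27 0" --pt "0.49 0.03 0.19 0" --pt "0.52 0.03 0.09 0" --pt "0.53 0.03 0 0" --pt "0.4 0.02 -0.06 0"

```text
clock: 5.15
position: [0.5735, 0.2452, 0.2035]
tcp_rot: [-0.085, 3.139, 0.004]
wrist_force: [-2.9, 4.3, 3.4]
finger_gap: 0.382
finger_force: 36.1
```

```bash
python3 - <<'E'
from h import *
f=viewer.grab_frame('scene');s=arm.sense();print(s['position'],s['wrist_force'],s['finger_gap'])
cv2.imwrite('pics/s2.png',cv2.resize(f['pixels'][60:260,100:400,::-1],None,fx=2,fy=2))
E
```

```text
[0.57526323 0.24531999 0.20309348] [-3.05750357  2.46182994  3.68870064] 0.38031968056122706
```

View pics/s2.png

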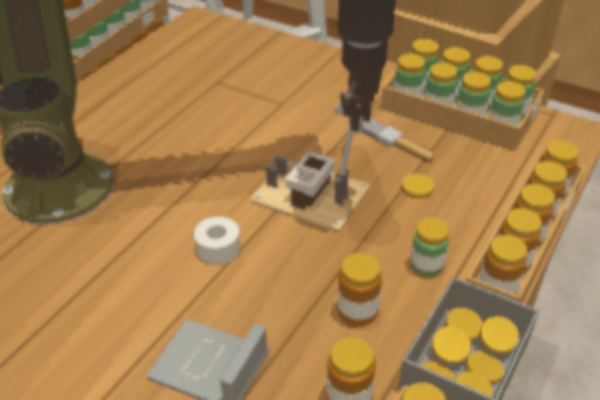

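The bar is up with the head in the fingers at (353,110), just short of the stop. I release it, rise, and turn for the logger.

>>> apply_moves --pt "0 0 0 0" --pt "0 0 0 0" --pt "0 0 0.2 0" --pt "0 0 0.7 0" --pt "0 0 0.8 0" --hand 0

```text
clock: 5.82
position: [0.5721, 0.2436, 0.2889]
tcp_rot: [0.084, -3.14, 0.001]
wrist_force: [0.7, -0.3, 1.4]
finger_gap: 0.995
finger_force: 0.0
```

>>> apply_moves --pt "-0.3 0.1 0.2 1" --pt "-0.5 0.1 0 1" --pt "-0.5 0.1 0 1" --pt "-0.4 0.1 0 1" --pt "-0.3 0.1 0 1"

```text
clock: 6.45
position: [0.4716, 0.2689, 0.2987]
tcp_rot: [-1.159, 2.918, 0.001]
wrist_force: [-0.6, -0.9, 0.4]
finger_gap: 1.0
finger_force: 0.0
```

>>> apply_moves --pt "0 0 0 1" --pt "0 0 0 1" --pt "0 0 0 1" --pt "0 0 0 1" --pt "0 0 0 1"

```text
clock: 7.08
position: [0.4723, 0.2687, 0.2985]
tcp_rot: [-2.087, 2.346, -0.0]
wrist_force: [0.0, -0.7, 0.1]
finger_gap: 1.004
finger_force: 0.0
```

>>> apply_moves --pt "0 0 0 1" --pt "0 0 0 0.25" --pt "0 0 0 0" --pt "0 0 0 0" --pt "0 0 0 0"

```text
clock: 7.7
position: [0.4725, 0.269, 0.2973]
tcp_rot: [2.279, -2.162, -0.0]
wrist_force: [0.5, -0.3, -0.3]
finger_gap: 0.997
finger_force: 0.0
```

```bash
python3 - <<'E'
from h import *
f=viewer.grab_frame('wrist');s=arm.sense();print(s['clock'],s['position'],s['tcp_rot'],s['joint_pos'])
C=cloud(f);Z=C[...,2];m=(Z>.064)&(Z<.078)&(f['pixels'].min(2)>110)
v,u=np.nonzero(m)
print(np.array(f['pose']).round(3))
c=max(cv2.findContours(cv2.morphologyEx(m.astype(np.uint8),cv2.MORPH_CLOSE,np.ones((25,25))),0,1)[0],key=cv2.contourArea)[:,0]
P=world(f,c[:,0],c[:,1],.071);print(cv2.minAreaRect((P[:,:2]*1000).astype(np.float32)))
cv2.imwrite('pics/w3.png',f['pixels'][:,:,::-1])
E
```

```text
7.75 [0.47250996 0.26902176 0.29727967] [ 2.27903071e+00 -2.16214458e+00  1.55982621e-05] [ 8.87339086e-01 -9.17965823e-02  7.57677910e-02  8.44312180e-07
 -1.73848115e+00 -8.34713617e-01]
[[-0.999 -0.051 -0.016  0.476]
 [-0.053  0.949  0.312  0.188]
 [-0.001  0.312 -0.95   0.44 ]
 [ 0.     0.     0.     1.   ]]
((472.07891845703125, 238.42034912109375), (60.72175979614258, 97.8232192993164), 3.4396262168884277)
```

View pics/w3.png

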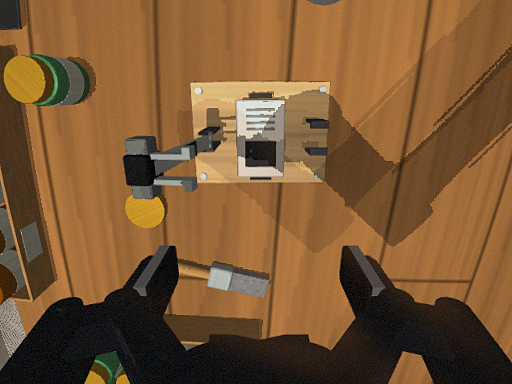

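The bar stays up on its own at (160,165). The logger is exposed on its seat, centred at (0.472, 0.238). I descend near its +y end.

>>> apply_moves --pt "-0.05 0.06 -1 0" --pt "0 0 -1 0" --pt "0 0 -1 0" --pt "0 0 -1 0" --pt "0 0 -0.6 0"

```text
clock: 8.38
position: [0.469, 0.2711, 0.0642]
tcp_rot: [2.277, -2.16, -0.001]
wrist_force: [1.3, 0.4, 0.2]
finger_gap: 1.0
finger_force: 0.0
```

>>> apply_moves --pt "0 0 -0.4 0" --pt "0 0 -0.3 0" --pt "0 0 0 0" --pt "0 0 0 0" --pt "0 0 0 0"

```text
clock: 9.0
position: [0.4705, 0.2725, 0.0334]
tcp_rot: [-2.279, 2.16, -0.0]
wrist_force: [0.3, -0.3, 0.2]
finger_gap: 0.997
finger_force: 0.0
```

>>> apply_moves --pt "0 0 0 0" --pt "0 0 0 0" --pt "0 0 0 0" --pt "0 0 0 0" --pt "0 0 0 0" --hand 1 --squeeze 25

```text
clock: 9.62
position: [0.4703, 0.2722, 0.0328]
tcp_rot: [-2.279, 2.161, -0.0]
wrist_force: [-0.8, 0.6, 5.2]
finger_gap: 0.719
finger_force: 28.9
```

>>> apply_moves --pt "0 0 0.15 0" --pt "0 0 0.2 0" --pt "0 0 0.2 0" --pt "0 0 0.2 0" --pt "0 0 0 0"

```text
clock: 10.25
position: [0.4705, 0.2725, 0.071]
tcp_rot: [-2.278, 2.16, -0.0]
wrist_force: [-0.5, 0.2, -2.0]
finger_gap: 0.726
finger_force: 28.3
```

```bash
python3 - <<'E'
from h import *
f=viewer.grab_frame('wrist');g=viewer.grab_frame('scene');s=arm.sense();print(s['clock'],s['position'],s['wrist_force'],s['ft_torque'])
cv2.imwrite('pics/w4.png',np.vstack([f['pixels'],cv2.resize(g['pixels'][90:198,170:314],(512,384))])[:,:,::-1][::1,:][:,:, :])
a=cv2.imread('pics/w4.png');cv2.imwrite('pics/w4.png',np.hstack([cv2.resize(a[:384],(400,300)),cv2.resize(a[384:],(400,300))]))
E
```

```text
10.35 [0.46989163 0.27202458 0.06962296] [ 0.13634699 -0.0044081  -1.82505302] [ 0.04060063 -0.04238156  0.01575166]
```

View pics/w4.png

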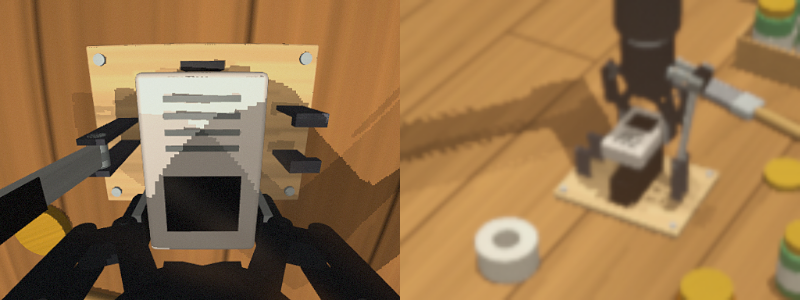

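The logger is in the fingers with its near end at (200,240) and is off the seat. I measure its tilt from depth.

```bash
cat > tilt.py <<'E'
from h import *
def tilt():
    f=viewer.grab_frame('wrist');s=arm.sense()
    T=s['position'];a=cv2.Rodrigues(np.array(s['tcp_rot']))[0]
    P=cloud(f).reshape(-1,3);L=(P-T)@a    # tool frame
    Y=L[:,1];ok=(abs(Y)<.022)&(L[:,2]<.10)&(L[:,2]>-.055)&(abs(L[:,0])<.12)&(np.linalg.norm(P-np.array(f['pose'])[:3,3],axis=1)>.05)
    Q=L[ok]
    print('clock',s['clock'],'tcp',T.round(4),'rot',s['tcp_rot'].round(3),'F',s['wrist_force'].round(1),'gap',round(s['finger_gap'],3),'n',len(Q))
    for x0 in np.arange(-.12,.12,.01):
        k=(Q[:,0]>=x0)&(Q[:,0]<x0+.01)
        if k.sum()>15: print(round(x0+.005,3),'z med',np.median(Q[k,2]).round(4),'10/90',np.percentile(Q[k,2],[5,95]).round(4),k.sum())
    return f
if __name__=='__main__': tilt()
E
python3 tilt.py
```

```text
clock 10.4 tcp [0.4698 0.2719 0.0693] rot [ 2.279 -2.161 -0.   ] F [-0.2  0.2 -1.5] gap 0.724 n 29023
-0.115 z med 0.0694 10/90 [0.0685 0.0703] 234
-0.015 z med -0.0383 10/90 [-0.0392 -0.0374] 820
-0.005 z med -0.0385 10/90 [-0.0393 -0.0376] 1744
0.005 z med -0.0389 10/90 [-0.0397 -0.038 ] 1941
0.015 z med -0.0389 10/90 [-0.0398 -0.038 ] 2137
0.025 z med -0.0388 10/90 [-0.0398 -0.0379] 2339
0.035 z med -0.0385 10/90 [-0.0395 -0.0375] 2592
0.045 z med -0.0385 10/90 [-0.0395 -0.0375] 2767
0.055 z med -0.0385 10/90 [-0.0396 -0.0375] 3008
0.065 z med -0.0385 10/90 [-0.0396 -0.0375] 3265
0.075 z med -0.0385 10/90 [-0.0396 -0.0375] 3558
0.085 z med -0.0368 10/90 [-0.0389  0.0235] 1827
0.095 z med 0.0571 10/90 [0.0161 0.0584] 864
0.105 z med 0.0575 10/90 [0.0563 0.0687] 907
0.115 z med 0.0693 10/90 [0.0682 0.0705] 1020
```

It is held level, with no slip at 25 N. I carry it up and away at the weakest grip, with brisk starts and stops, to see whether it pivots in the pads.

>>> apply_moves --pt "0 0 0.5 0" --pt "0 0 1 0" --pt "0 0 1 0" --pt "-0.2 0 0 0" --pt "-0.3 -0.5 0 0" --squeeze 20

```text
clock: 11.02
position: [0.4442, 0.2475, 0.1934]
tcp_rot: [2.28, -2.159, -0.001]
wrist_force: [-1.3, -0.4, -1.9]
finger_gap: 0.726
finger_force: 28.2
```

>>> apply_moves --pt "0 -1 0 -0.5" --pt "0 -1 0 -1" --pt "0 -1 0 -1" --pt "0 -0.5 0 -1" --pt "0 0 0 -1"

```text
clock: 11.65
position: [0.4444, 0.0704, 0.1936]
tcp_rot: [1.49, -2.764, -0.001]
wrist_force: [0.6, 0.3, -2.8]
finger_gap: 0.724
finger_force: 28.3
```

>>> apply_moves --pt "0 0 -1 0" --pt "0 0 1 0" --pt "0 0 -1 0" --pt "0 0 1 0" --pt "0 0 0 0"

```text
clock: 12.28
position: [0.4458, 0.0717, 0.1965]
tcp_rot: [-1.499, 2.758, -0.003]
wrist_force: [1.1, 0.3, -1.2]
finger_gap: 0.723
finger_force: 28.4
```

```bash
python3 tilt.py
```

```text
clock 12.325 tcp [0.4456 0.0722 0.1957] rot [-1.499e+00  2.758e+00 -1.000e-03] F [-0.2 -0.2 -0.7] gap 0.721 n 25355
-0.015 z med -0.0389 10/90 [-0.0397 -0.0378] 737
-0.005 z med -0.039 10/90 [-0.0399 -0.0382] 1730
0.005 z med -0.0395 10/90 [-0.0403 -0.0386] 1937
0.015 z med -0.0395 10/90 [-0.0403 -0.0385] 2129
0.025 z med -0.0394 10/90 [-0.0403 -0.0386] 2311
0.035 z med -0.039 10/90 [-0.0401 -0.0381] 2595
0.045 z med -0.0391 10/90 [-0.0401 -0.038 ] 2748
0.055 z med -0.0391 10/90 [-0.0401 -0.0381] 2981
0.065 z med -0.0391 10/90 [-0.0402 -0.038 ] 3259
0.075 z med -0.0391 10/90 [-0.0403 -0.038 ] 3500
0.085 z med -0.0384 10/90 [-0.0397 -0.0363] 1428
```

No pivot yet, and the grip force did not drop. I reissue the grip together with the hand value.

>>> apply_moves --pt "0 0 -1 0" --pt "0 0 1 0" --pt "0 0 -1 0" --pt "0 0 1 0" --pt "0 0 0 0" --squeeze 20 --hand 0.9

```text
clock: 12.95
position: [0.4463, 0.072, 0.1974]
tcp_rot: [-1.498, 2.756, -0.003]
wrist_force: [0.9, -0.1, -0.7]
finger_gap: 0.725
finger_force: 28.4
```

>>> apply_moves --pt "0 0 -1 0" --pt "0 0 1 0" --pt "0 0 -0.4 0" --pt "0 0 -0.6 0" --pt "0 0 0 0" --squeeze 20 --hand 0.5

```text
clock: 13.58
position: [0.4447, 0.0723, 0.1436]
tcp_rot: [1.5, -2.759, -0.001]
wrist_force: [-0.1, -0.1, -1.8]
finger_gap: 0.723
finger_force: 28.2
```

```bash
python3 tilt.py|sed -n '1p;4,11p'
```

```text
clock 13.625 tcp [0.4454 0.0722 0.1455] rot [-1.5    2.759 -0.   ] F [ 0.4  0.  -1. ] gap 0.725 n 25811
0.005 z med -0.0369 10/90 [-0.0377 -0.036 ] 1942
0.015 z med -0.0369 10/90 [-0.0378 -0.036 ] 2130
0.025 z med -0.0369 10/90 [-0.0377 -0.0359] 2330
0.035 z med -0.0365 10/90 [-0.0376 -0.0355] 2576
0.045 z med -0.0365 10/90 [-0.0375 -0.0355] 2762
0.055 z med -0.0366 10/90 [-0.0376 -0.0355] 2988
0.065 z med -0.0366 10/90 [-0.0377 -0.0355] 3236
0.075 z med -0.0366 10/90 [-0.0377 -0.0355] 3527
```

The grip cannot be relaxed, so I will pivot it instead. I press the logger's free end face against the reader head's fixed window and lift along an arc about that edge, which turns the logger upright in the pads. I bring the free end round to face the head.

>>> apply_moves --pt "0.2 -0.5 0 1" --pt "0.2 -0.7 0 1" --pt "0.2 -0.7 0 1" --pt "0.2 -0.7 0 1" --pt "0.2 -0.7 0 1"

```text
clock: 14.25
position: [0.4966, -0.0941, 0.1473]
tcp_rot: [-2.357, 2.073, -0.005]
wrist_force: [-0.5, 0.2, -0.6]
finger_gap: 0.721
finger_force: 28.2
```

>>> apply_moves --pt "0 -0.7 0 1" --pt "0 -0.7 0 1" --pt "0 -0.7 0 1" --pt "0 -0.4 0 1" --pt "0 0 0 1"

```text
clock: 14.88
position: [0.496, -0.2197, 0.1469]
tcp_rot: [2.925, -1.146, 0.005]
wrist_force: [0.2, -0.3, -1.7]
finger_gap: 0.72
finger_force: 28.2
```

>>> apply_moves --pt "0 0 0 1" --pt "0 0 0 1" --pt "0 0 0 1" --pt "0 0 0 1" --pt "0 0 0 1"

```text
clock: 15.5
position: [0.4963, -0.2183, 0.1471]
tcp_rot: [3.14, -0.074, 0.005]
wrist_force: [-0.5, -0.2, -2.0]
finger_gap: 0.726
finger_force: 28.2
```

>>> apply_moves --pt "0 0 0 1" --pt "0 0 0 0.22" --pt "0 0 0 0" --pt "0 0 0 0" --pt "0 0 0 0"

```text
clock: 16.12
position: [0.4951, -0.218, 0.1449]
tcp_rot: [3.136, 0.185, 0.0]
wrist_force: [0.8, -0.9, -1.2]
finger_gap: 0.725
finger_force: 28.2
```

```bash
python3 - <<'E'
from tilt import *
f=tilt();C=cloud(f);Z=C[...,2]
m=(Z>.066)&(Z<.084)&(C[...,0]>.55)&(C[...,0]<.66)&(abs(C[...,1]+.2)<.09)
v,u=np.nonzero(m);P=C[m][:,:2]
print('head vis',cv2.minAreaRect((P*1000).astype(np.float32)),len(u))
print(arm.sense()['joint_pos'].round(2))
cv2.imwrite('pics/w5.png',f['pixels'][:,:,::-1])
E
```

```text
clock 16.175 tcp [ 0.495  -0.218   0.1448] rot [3.136 0.186 0.   ] F [ 0.1  0.2 -2.2] gap 0.722 n 27074
-0.015 z med -0.0381 10/90 [-0.039  -0.0372] 976
-0.005 z med -0.0382 10/90 [-0.0391 -0.0374] 1747
0.005 z med -0.0387 10/90 [-0.0395 -0.0377] 1952
0.015 z med -0.0387 10/90 [-0.0396 -0.0378] 2156
0.025 z med -0.0386 10/90 [-0.0395 -0.0377] 2355
0.035 z med -0.0382 10/90 [-0.0392 -0.0373] 2596
0.045 z med -0.0383 10/90 [-0.0393 -0.0373] 2790
0.055 z med -0.0383 10/90 [-0.0393 -0.0372] 3024
0.065 z med -0.0383 10/90 [-0.0395 -0.0373] 3260
0.075 z med -0.0383 10/90 [-0.0394 -0.0372] 3556
0.085 z med -0.0373 10/90 [-0.0386 -0.0354] 859
0.105 z med 0.073 10/90 [0.07   0.0935] 805
0.115 z med 0.0707 10/90 [0.0696 0.0719] 998
head vis ((610.0897827148438, -205.10179138183594), (22.9940242767334, 120.03787994384766), 6.80039119720459) 5848
[-0.04 -0.11 -0.22  0.   -1.46  1.73]
```

View pics/w5.png

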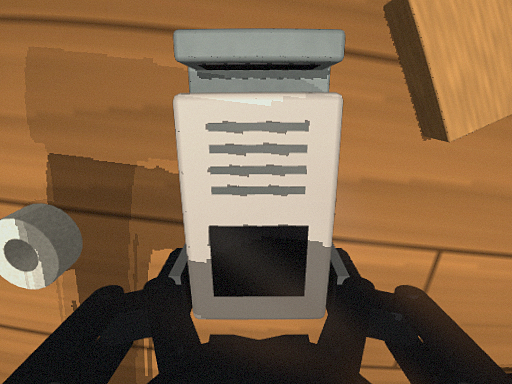

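The wrist view shows the reader head at (260,45), the logger's free end at (260,97) facing it squarely, and a gap of about 20 mm. I go down so that the end is in front of the head, then press gently.

>>> apply_moves --pt "0 0 -0.7 0" --pt "0 0 -0.8 0" --pt "0 0 -0.6 0" --pt "0 0 -0.28 0" --pt "0 0 0 0"

```text
clock: 16.8
position: [0.4947, -0.218, 0.0254]
tcp_rot: [3.136, 0.187, -0.002]
wrist_force: [0.3, -0.7, -1.6]
finger_gap: 0.725
finger_force: 28.2
```

>>> apply_moves --pt "0.16 0.02 0 0" --pt "0.14 0.02 0 0" --pt "0.08 0.01 0 0" --pt "0.04 0 0 0" --pt "0 0 0 0"

```text
clock: 17.42
position: [0.5161, -0.2155, 0.0257]
tcp_rot: [3.136, 0.187, -0.0]
wrist_force: [-0.1, 0.1, -1.4]
finger_gap: 0.724
finger_force: 28.2
```

>>> apply_moves --pt "0.02 0 0 0" --pt "0.02 0 0 0" --pt "0.02 0 0 0" --pt "0.02 0 0 0" --pt "0 0 0 0"

```text
clock: 18.05
position: [0.5177, -0.2156, 0.0252]
tcp_rot: [-3.135, -0.186, 0.008]
wrist_force: [-10.4, 1.9, 2.6]
finger_gap: 0.725
finger_force: 28.7
```

About 10 N of contact. Now the first 25° of the arc, slowly.

>>> apply_moves --pt "0.01 0 0.148 0" --pt "0 0 0.148 0" --pt "0.01 0 0.148 0" --pt "0.02 0 0.146 0" --pt "0.036 0 0.144 0"

```text
clock: 18.68
position: [0.5205, -0.2152, 0.0603]
tcp_rot: [-3.134, -0.186, 0.013]
wrist_force: [-8.0, 1.2, -3.3]
finger_gap: 0.725
finger_force: 27.4
```

```bash
python3 tilt.py
```

```text
clock 18.725 tcp [ 0.5209 -0.2154  0.0615] rot [-3.135 -0.186  0.011] F [-9.6  2.1 -1.7] gap 0.719 n 29838
-0.115 z med 0.0625 10/90 [0.0616 0.0633] 356
-0.015 z med -0.0385 10/90 [-0.0395 -0.0375] 1232
-0.005 z med -0.0373 10/90 [-0.0385 -0.0361] 1987
0.005 z med -0.0357 10/90 [-0.0371 -0.0344] 2197
0.015 z med -0.0338 10/90 [-0.0352 -0.0325] 2300
0.025 z med -0.0319 10/90 [-0.0333 -0.0305] 2385
0.035 z med -0.0296 10/90 [-0.0312 -0.0282] 2515
0.045 z med -0.0278 10/90 [-0.0291 -0.0264] 2553
0.055 z med -0.0259 10/90 [-0.0273 -0.0245] 2616
0.065 z med -0.0241 10/90 [-0.0257 -0.0228] 2749
0.075 z med -0.022 10/90 [-0.0235 -0.0201] 2719
0.085 z med -0.0131 10/90 [-0.0146 -0.0118] 2575
0.095 z med -0.0131 10/90 [-0.0143 -0.0118] 2628
0.105 z med -0.01 10/90 [-0.0115 -0.0087] 212
0.115 z med 0.0606 10/90 [0.0593 0.0617] 814
```

It works: the tilt is already 11.5°, but the end face slid up to the head's top. I back off, go lower, and repeat with a little more press.

>>> apply_moves --pt "-0.32 -0.04 0 0" --pt "0 0 -0.4 0" --pt "0 0 -0.44 0" --pt "0.12 0.02 0 0" --pt "0.08 0.01 0 0"

```text
clock: 19.35
position: [0.5189, -0.2161, 0.0216]
tcp_rot: [3.135, 0.187, 0.002]
wrist_force: [0.5, -1.2, -0.8]
finger_gap: 0.725
finger_force: 27.5
```

>>> apply_moves --pt "0.04 0 0 0" --pt "0.02 0 0 0" --pt "0.02 0 0 0" --pt "0 0 0 0" --pt "0 0 0 0"

```text
clock: 19.98
position: [0.5194, -0.2162, 0.0207]
tcp_rot: [-3.136, -0.186, 0.009]
wrist_force: [-11.6, 1.2, 3.3]
finger_gap: 0.725
finger_force: 28.2
```

>>> apply_moves --pt "0.03 0 0.08 0" --pt "0.01 0 0.12 0" --pt "0.02 0 0.12 0" --pt "0.03 0 0.12 0" --pt "0.04 0 0.12 0"

```text
clock: 20.6
position: [0.528, -0.2159, 0.0486]
tcp_rot: [-3.136, -0.187, 0.002]
wrist_force: [-5.5, 0.1, -3.3]
finger_gap: 0.72
finger_force: 27.3
```

```bash
python3 tilt.py | sed -n '1p;3,12p'
```

```text
clock 20.65 tcp [ 0.5286 -0.216   0.0497] rot [3.136 0.187 0.   ] F [-6.4  2.6 -1. ] gap 0.722 n 28878
-0.105 z med 0.0498 10/90 [0.0488 0.0506] 311
-0.015 z med -0.042 10/90 [-0.0431 -0.0406] 1179
-0.005 z med -0.0382 10/90 [-0.0411 -0.0357] 2604
0.005 z med -0.0329 10/90 [-0.0359 -0.03  ] 2603
0.015 z med -0.0272 10/90 [-0.0301 -0.0243] 2489
0.025 z med -0.0214 10/90 [-0.0244 -0.0181] 2425
0.035 z med -0.0152 10/90 [-0.0181 -0.0125] 2229
0.045 z med -0.0096 10/90 [-0.0127 -0.0066] 2188
0.055 z med -0.004 10/90 [-0.0066 -0.0009] 2017
0.065 z med 0.0019 10/90 [-0.0011  0.0045] 1766
```

The tilt is now 30° and the edge sits on the head's face. I continue the arc.

>>> apply_moves --pt "0.07 0.01 0.13 0" --pt "0.08 0.01 0.13 0" --pt "0.09 0.01 0.12 0" --pt "0.1 0.01 0.12 0" --pt "0.11 0.01 0.1 0"

```text
clock: 21.28
position: [0.5513, -0.2135, 0.079]
tcp_rot: [3.136, 0.187, 0.001]
wrist_force: [-2.3, 0.2, -3.4]
finger_gap: 0.724
finger_force: 27.6
```

```bash
python3 tilt.py | sed -n '1p;3,14p'
```

```text
clock 21.325 tcp [ 0.5521 -0.2135  0.0797] rot [3.135e+00 1.870e-01 2.000e-03] F [-3.7  0.4 -1.9] gap 0.724 n 23881
-0.015 z med -0.0435 10/90 [-0.0461 -0.0402] 702
-0.005 z med -0.0423 10/90 [-0.0466 -0.0364] 3546
0.005 z med -0.0295 10/90 [-0.0356 -0.0228] 3382
0.015 z med -0.0152 10/90 [-0.0218 -0.0079] 2842
0.025 z med 0.0002 10/90 [-0.0063  0.0071] 2264
0.035 z med 0.0149 10/90 [0.0083 0.022 ] 1837
0.045 z med 0.0244 10/90 [0.0069 0.0287] 854
0.055 z med 0.0059 10/90 [0.0048 0.007 ] 1593
0.065 z med 0.0063 10/90 [0.0049 0.056 ] 2147
0.075 z med 0.0798 10/90 [0.0786 0.0808] 821
0.085 z med 0.0798 10/90 [0.0787 0.0809] 825
0.095 z med 0.0797 10/90 [0.0785 0.0809] 898
```

56°. I continue to vertical.

>>> apply_moves --pt "0.12 0.01 0.1 0" --pt "0.125 0.015 0.09 0" --pt "0.13 0.015 0.08 0" --pt "0.135 0.015 0.07 0" --pt "0.135 0.015 0.06 0"

```text
clock: 21.95
position: [0.5836, -0.2099, 0.0986]
tcp_rot: [3.136, 0.187, 0.0]
wrist_force: [-3.7, -1.4, -3.4]
finger_gap: 0.723
finger_force: 27.9
```

```bash
python3 tilt.py | sed -n '1p;2,14p'
```

```text
clock 22.0 tcp [ 0.5842 -0.2099  0.0989] rot [3.136e+00 1.870e-01 1.000e-03] F [-4.3  0.3 -1.9] gap 0.72 n 21008
-0.025 z med -0.0446 10/90 [-0.0453 -0.0443] 40
-0.015 z med -0.046 10/90 [-0.0469 -0.045 ] 1386
-0.005 z med -0.0471 10/90 [-0.0482 -0.0442] 2318
0.005 z med -0.0238 10/90 [-0.0436  0.0086] 7082
0.015 z med 0.0251 10/90 [0.0138 0.0335] 1572
0.025 z med 0.025 10/90 [0.0241 0.026 ] 1107
0.035 z med 0.0342 10/90 [0.0245 0.0983] 2324
0.045 z med 0.099 10/90 [0.0979 0.0998] 576
0.055 z med 0.0988 10/90 [0.0978 0.0998] 620
0.065 z med 0.0989 10/90 [0.0977 0.0997] 603
0.075 z med 0.0989 10/90 [0.0978 0.0997] 661
0.085 z med 0.099 10/90 [0.0979 0.0998] 646
0.095 z med 0.0988 10/90 [0.0978 0.0998] 665
```

About 83°. I press on flush to the head.

>>> apply_moves --pt "0.1 0.01 0.02 0" --pt "0.06 0.01 0 0" --pt "0.04 0 0 0" --pt "0 0 0 0" --pt "0 0 0 0"

```text
clock: 22.62
position: [0.5934, -0.2091, 0.0998]
tcp_rot: [3.136, 0.187, 0.002]
wrist_force: [-3.4, -0.0, 0.1]
finger_gap: 0.72
finger_force: 28.4
```

```bash
cat > end.py <<'E'
from h import *
f=viewer.grab_frame('wrist');s=arm.sense();T=s['position'];a=cv2.Rodrigues(np.array(s['tcp_rot']))[0]
L=(cloud(f).reshape(-1,3)-T)@a
k=(abs(L[:,1])<.025)&(abs(L[:,0])<.03)&(L[:,2]<-.036)&(L[:,2]>-.055);Q=L[k]
# top end: plane fit over robust set
for _ in range(4):
    c=np.polyfit(Q[:,0],Q[:,2],1);r=Q[:,2]-np.polyval(c,Q[:,0]);Q=Q[abs(r)<.0015]
print(s['clock'],T.round(4),s['wrist_force'].round(1),'end tilt deg',np.degrees(np.arctan(c[0])).round(2),'x',np.percentile(Q[:,0],[1,99]).round(4),'z at0',c[1].round(4),len(Q))
# broad face toward camera (-x side)
k=(abs(L[:,1])<.025)&(L[:,0]<.0)&(L[:,0]>-.04)&(L[:,2]>-.04)&(L[:,2]<.06);print('face pts',k.sum())
# front (head-side) face unseen
E
python3 end.py
```

```text
22.675 [ 0.5934 -0.2091  0.0997] [-2.5 -1.3  0.4] end tilt deg 11.44 x [-0.0158  0.0031] z at0 -0.0455 2387
face pts 0
```

It overshot and now leans about 11° towards the head. I back off over the outline, touch down, and drag back a little on the plate to right it.

>>> apply_moves --pt "-0.3 -0.035 0.04 0" --pt "-0.4 -0.05 0 0" --pt "-0.35 -0.04 0 0" --pt "0 0 -0.2 0" --pt "0 0 -0.24 0"

```text
clock: 23.3
position: [0.5408, -0.2151, 0.079]
tcp_rot: [-3.136, -0.187, -0.002]
wrist_force: [0.3, 0.8, -1.4]
finger_gap: 0.721
finger_force: 28.2
```

>>> apply_moves --pt "0 0 -0.06 0" --pt "0 0 -0.04 0" --pt "0 0 -0.04 0" --pt "0 0 0 0" --pt "0 0 0 0"

```text
clock: 23.92
position: [0.5407, -0.2153, 0.0727]
tcp_rot: [3.136, 0.187, 0.001]
wrist_force: [0.8, -0.1, -1.7]
finger_gap: 0.724
finger_force: 28.2
```

```bash
python3 end.py; python3 - <<'E'
from h import *
g=viewer.grab_frame('scene');f=viewer.grab_frame('wrist')
cv2.imwrite('pics/s6.png',np.hstack([cv2.resize(g['pixels'][190:274,162:274],(400,300),interpolation=2),cv2.resize(f['pixels'],(400,300))])[:,:,::-1])
E
```

```text
23.975 [ 0.5407 -0.2153  0.0727] [-0.4 -0.5 -1.6] end tilt deg 11.58 x [-0.016   0.0029] z at0 -0.0454 2426
face pts 0
```

View pics/s6.png

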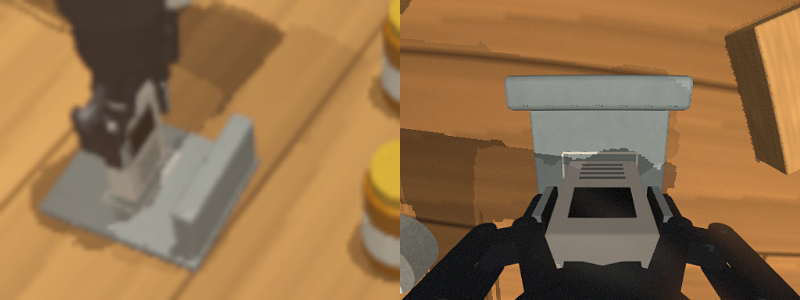

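The wrist view (right) shows the logger standing over the outline (top edge of the outline at (600,153)), with its head-side face visible, so the lean's sign is unclear. I fit that face directly.

```bash
cat > face.py <<'E'
from h import *
f=viewer.grab_frame('wrist');s=arm.sense();T=s['position'];a=cv2.Rodrigues(np.array(s['tcp_rot']))[0]
C=(np.array(f['pose'])[:3,3]-T)@a
L=(cloud(f).reshape(-1,3)-T)@a
k=(abs(L[:,1])<.025)&(L[:,0]>-.02)&(L[:,0]<.05)&(L[:,2]<.05)&(L[:,2]>-.035);Q=L[k]
for _ in range(6):
    c=np.polyfit(Q[:,2],Q[:,0],1);r=Q[:,0]-np.polyval(c,Q[:,2]);Q=Q[abs(r)<max(.0015,1.5*r.std())]
print(s['clock'],T.round(4),'F',s['wrist_force'].round(1),'cam',C.round(3),'bottom-toward-head deg',np.degrees(np.arctan(c[0])).round(2),'face x at tcp z -.0255/0',np.polyval(c,[-.0255,0]).round(4),'z range',np.percentile(Q[:,2],[1,99]).round(3),len(Q))
E
python3 face.py
```

```text
24.125 [ 0.5406 -0.2153  0.0726] F [ 0.8 -0.2 -1.8] cam [ 0.08   0.    -0.143] bottom-toward-head deg 2.64 face x at tcp z -.0255/0 [0.0034 0.0046] z range [-0.035  0.047] 6852
```

The face fit says the logger is within 2.6° of vertical, shifted about 10 mm in the pads, and its centre is already over the spot in x. The bottom is about 6 mm above the plate. I lower gently.

>>> apply_moves --pt "0 0.04 -0.04 0" --pt "0 0 -0.04 0" --pt "0 0 -0.03 0" --pt "0 0 -0.02 0" --pt "0 0 0 0"

```text
clock: 24.75
position: [0.5405, -0.2132, 0.0658]
tcp_rot: [3.136, 0.187, -0.0]
wrist_force: [0.3, -0.0, -1.1]
finger_gap: 0.723
finger_force: 28.2
```

>>> apply_moves --pt "0 0 -0.02 0" --pt "0 0 -0.02 0" --pt "0 0 -0.02 0" --pt "0 0 0 0" --pt "0 0 0 0"

```text
clock: 25.38
position: [0.5409, -0.2132, 0.0646]
tcp_rot: [3.135, 0.187, 0.002]
wrist_force: [-2.3, 2.9, 7.7]
finger_gap: 0.724
finger_force: 29.1
```

```bash
python3 face.py
```

```text
25.425 [ 0.5409 -0.2132  0.0646] F [-3.   2.7  6.7] cam [ 0.08   0.001 -0.143] bottom-toward-head deg 2.4 face x at tcp z -.0255/0 [0.0034 0.0045] z range [-0.034  0.047] 6834
```

It is in contact with the plate. I ease off slightly, open partly, then fully, and check.

>>> apply_moves --pt "0 0 0 0" --pt "0 0 0 0" --pt "0 0 0 0" --pt "0 0 0 0" --pt "0 0 0 0" --hand 0.15

```text
clock: 26.05
position: [0.5406, -0.2132, 0.0629]
tcp_rot: [3.136, 0.187, 0.0]
wrist_force: [-0.3, -0.2, 0.2]
finger_gap: 0.853
finger_force: 0.0
```

```bash
python3 face.py
```

```text
26.1 [ 0.5406 -0.2132  0.0629] F [ 0.  -0.5  0.2] cam [ 0.08   0.001 -0.143] bottom-toward-head deg -0.44 face x at tcp z -.0255/0 [0.008  0.0078] z range [-0.035  0.047] 6108
```

It stands by itself at -0.4°, with its centre about 5 mm from the spot. I retreat straight up.

>>> apply_moves --pt "0 0 0 0" --pt "0 0 0 0" --pt "0 0 0.4 0" --pt "0 0 0.8 0" --pt "0 0 1 0" --hand 0

```text
clock: 26.72
position: [0.5401, -0.2133, 0.175]
tcp_rot: [3.136, 0.187, -0.001]
wrist_force: [1.0, 0.7, 0.7]
finger_gap: 0.997
finger_force: 0.0
```

>>> apply_moves --pt "0 0 1 0" --pt "-0.6 0 0.6 0" --pt "-1 0 0 0" --pt "-0.6 0 0 0" --pt "0 0 0 0"

```text
clock: 27.35
position: [0.4295, -0.2136, 0.256]
tcp_rot: [3.135, 0.186, 0.008]
wrist_force: [0.7, 1.2, 0.2]
finger_gap: 1.001
finger_force: 0.0
```

```bash
python3 - <<'E'
from h import *
g=viewer.grab_frame('scene');t=viewer.grab_frame('top')
C=cloud(t);m=(C[...,2]>.104)&(C[...,2]<.12)&(abs(C[...,0]-.535)<.06)&(abs(C[...,1]+.213)<.06)
print(m.sum(),cv2.minAreaRect((C[m][:,:2]*1000).astype(np.float32)) if m.sum()>5 else '')
cv2.imwrite('pics/end.png',cv2.resize(g['pixels'][90:300,150:430,::-1],None,fx=2,fy=2))
E
```

```text
242 ((534.341064453125, -214.7841796875), (25.876693725585938, 62.38136672973633), 7.4590020179748535)
```

View pics/end.png

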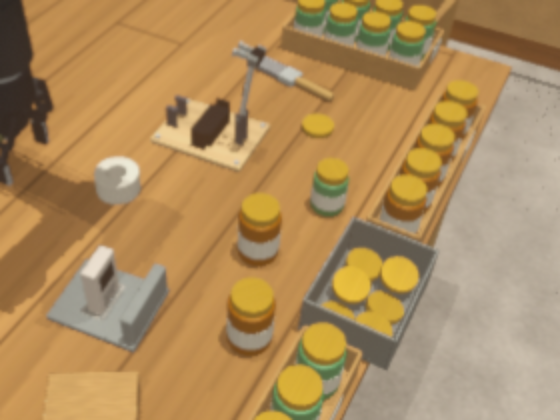

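The picture shows the logger upright on the reader's plate at (98,280). It measures (0.534, -0.215) against the spot at (0.531, -0.214), with 0.7° of yaw error. The bar is still up at (250,85). I hand in.

```bash
python3 -c "
from bench import arm
print(arm.hand_in())"
```

```text
the job is handed in; nothing more can be done
None
```

I handed the job in at about 27 s: the logger stands upright in the reader's outline, about 3 mm from its centre and under 1° from square, the keeper bar is still up, and no jars or other loose things were touched; no verdict was shown.

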